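Put the steel check weights back in their holders

ROBOT

A 6-joint arm with a two-finger parallel gripper is mounted at the origin on a cart in front of the work surface, level with it; the furniture and walls round the work are solid. World frame = base frame: x ahead of the robot, y to its left, z up, the work surface at z = 0. Lengths are in m, angles in rad, forces in N, time in s.
With the tool pointing down it reaches from about 0.425 to 0.95 m from the base axis. Payload 3.5 kg.
Tool frame: the origin (TCP) lies between the finger pads; the fingertips stand 22 mm ahead of it and the grasp point (between the pads) lies 3 mm ahead of it (ctrl.nose_length is the z of the fingertips in the tool frame, in m); z points along the fingers, y is the line along which they close (so a half turn about z gives the same grasp; the last joint's range is limited). The gripper opens to 85 mm and grips with 20 to 120 N. Pads are 22 mm wide; open, the fingers measure 114 mm over their backs; the gripper's body (76 mm by 85 mm) begins 54 mm behind the grasp point. The pads swing forward as they close: fully open they stand 13 mm farther back than shut.
Start: joints at [-1.403, 0.286, 1.577, -0, 1.279, -0.15], TCP at [0.211, -0.641, 0.253] pointing down, gripper open.
Joint ranges: [-2.77, 2.77], [-0.9, 2.22], [0.21, 2.48], [-1.53, 4.67], [0.24, 2.81], [-2.84, 2.84]. Speed limits (rad/s): [2.79, 2.79, 3.14, 3.14, 3.14, 3.14].

INTERFACE

Orientations are given as a unit quaternion [x, y, z, w].
In Python, from plant import ctrl gives the robot as it stands. The module is installed in compiled form; this text tells all that it offers.
- The arm moves only by the tool send_rows, never from a script. Its argument "rows" is text: rows parted by semicolons, each of 7 numbers parted by spaces: the turn, a rotation vector about the tool's x, y, z in parts of the range, where 1.0 means 90 degrees, then the shift along the tool's x, y, z in fractions of the full range, 1 being 75 cm, then the opening, from -1 (shut) to 1 (fully open). A call has 1 to 8 rows; each row is the pose to reach, as a shift and turn from the pose commanded when the call began, along the tool's axes at that moment; what a row does not reach only later rows make up. A row lasts 1/8 s, in which the tool goes at most 62.5 mm and 10.7 degrees, less where a joint would pass 70% of its speed; a pose out of reach is approached as far as the arm can. A call with a gripper value outside its range is refused whole. The fingers move at their own pace and stop on an object; "grip_force" is the grip in N (left out, the last holds). Time passes only in rows, so rows that repeat a pose let the fingers close. It gives the time, the measured TCP pose, the force, the opening and the grip force at its end, in the units of the state.
- ctrl.get_state(): the state, without advancing time (a new reading comes with each control period).
- ctrl.read_camera(name): name is "scene" or "top" or "wrist"; returns a dict with "color" (400x640x3 uint8, red, green, blue), "fx", "fy", "cx", "cy" (pixels), "extrinsics" (4x4, takes a point from world to camera coordinates). Camera axes: x right, y down, z forward; pixel columns grow to the right and rows downward; lengths in m; the calibration is good to about 2 mm. A picture is of the moment at which its call begins. There is no depth.
- ctrl.sign_off(): hands the job in; it is judged then, once.
Trained networks look in a picture, given as the dict that the camera call returned (one of the last four; its "shot" number tells which), for a name from the list of things; names that differ only in an ending like _2 or _b are one class to them, and where a whole thing is asked for, a point or a joint stands for the part that bears it (a point fixed in the world has none). Each returns a list of dicts, best first, with "p" (0 to 1); they miss things now and then, are a little off and sometimes report something else, mostly with a low value. They report only what shows in the picture. A call takes as long as a camera call.
- ctrl.look_for(picture, target): "position" ([x, y, z] in m, in the coordinates of the camera as it stood for that picture, good to about 4 mm: the middle of the surface that is visible of it).
The state is a dict: "time": time; "qpos": joint angles; "dq": joint speeds; "joint_efforts": joint torques, N m; "eef_pos": TCP position; "tcp_rot": TCP orientation; "contact_force": force on the tool from outside, world axes, zero at the start; "wrist_torque": the same for the moment, N m; "opening": opening from 0.0 (shut) to 1.0 (fully open); "finger_force": force on a finger pad.
Only numpy, scipy, OpenCV 4.12 (cv2) and the standard library are available. Lean on these libraries where they do the work, as an engineer would, in place of code of your own. Each camera call takes 0.05 s, during which the arm holds its last target. There are 200 camera calls.

TASK

The balance check is finished: put the four silver steel weights back, one at a time, the largest first and so on down to the smallest, each standing upright inside the rim of the blue holder of its own size (largest weight in the largest holder, and so on). Set them down, do not drop them, and leave the two brass weights standing where they are.

Things in the scene. Friction and masses are not known exactly. Their poses are not given: they have to be found in the camera images.
- steel_500: the largest silver steel check weight, loose, about 500 g: an upright cylinder 48 mm in diameter and 40 mm high with a narrower knob on top, 58 mm high in all. Origin: centre of its underside; z is its axis, up. Grip it across the cylinder.
- steel_200: the second largest silver steel check weight, loose, about 200 g: an upright cylinder 36 mm in diameter and 32 mm high with a narrower knob on top, 46 mm high in all. Origin: centre of its underside; z is its axis, up. Grip it across the cylinder.
- steel_100: the second smallest silver steel check weight, loose, about 100 g: an upright cylinder 26 mm in diameter and 28 mm high with a narrower knob on top, 40 mm high in all. Origin: centre of its underside; z is its axis, up. Grip it across the cylinder.
- steel_50: the smallest silver steel check weight, loose, about 50 g: an upright cylinder 18 mm in diameter and 24 mm high with a narrower knob on top, 34 mm high in all. Origin: centre of its underside; z is its axis, up. Grip it across the cylinder.
- holder_500: the largest blue round holder, made for the largest (48 mm) steel weight: a fixed shallow dish with a black floor, 76 mm outside diameter, 68 mm inside diameter, floor 3 mm and rim 8 mm above the bench. Origin: centre of its underside, on the bench.
- holder_200: the second largest blue round holder, made for the second largest (36 mm) steel weight: a fixed shallow dish with a black floor, 64 mm outside diameter, 56 mm inside diameter, floor 3 mm and rim 8 mm above the bench. Origin: centre of its underside, on the bench.
- holder_100: the second smallest blue round holder, made for the second smallest (26 mm) steel weight: a fixed shallow dish with a black floor, 54 mm outside diameter, 46 mm inside diameter, floor 3 mm and rim 8 mm above the bench. Origin: centre of its underside, on the bench.
- holder_50: the smallest blue round holder, made for the smallest (18 mm) steel weight: a fixed shallow dish with a black floor, 46 mm outside diameter, 38 mm inside diameter, floor 3 mm and rim 8 mm above the bench. Origin: centre of its underside, on the bench.
- brass_large: the larger golden-orange brass weight, loose, about 350 g, of the same form (42 mm in diameter, cylinder 36 mm high, 52 mm in all); to be left where it stands. Origin: centre of its underside; z is its axis, up.
- brass_small: the smaller golden-orange brass weight, loose, about 150 g, of the same form (30 mm in diameter, cylinder 30 mm high, 43 mm in all); to be left where it stands. Origin: centre of its underside; z is its axis, up.

How it is judged:
On the way, in this order (a step that is already met when the one before it is completed fails the run):
1. the largest steel weight stands released in the largest holder (horizontal distance between steel_500 and holder_500 below 0.0115 m and z of steel_500 in the frame of holder_500 between 0.001 and 0.006 m and angle between steel_500's own z axis and vertical below 0.08 rad and linear speed of steel_500 below 0.02 m/s and contact force between the fingers and steel_500 below 0.1 N), for 0.2 s.
2. the second largest steel weight stands released in the second largest holder (horizontal distance between steel_200 and holder_200 below 0.0115 m and z of steel_200 in the frame of holder_200 between 0.001 and 0.006 m and angle between steel_200's own z axis and vertical below 0.08 rad and linear speed of steel_200 below 0.02 m/s and contact force between the fingers and steel_200 below 0.1 N), for 0.2 s.
3. the second smallest steel weight stands released in the second smallest holder (horizontal distance between steel_100 and holder_100 below 0.0115 m and z of steel_100 in the frame of holder_100 between 0.001 and 0.006 m and angle between steel_100's own z axis and vertical below 0.08 rad and linear speed of steel_100 below 0.02 m/s and contact force between the fingers and steel_100 below 0.1 N), for 0.2 s.
4. the smallest steel weight stands released in the smallest holder (horizontal distance between steel_50 and holder_50 below 0.0115 m and z of steel_50 in the frame of holder_50 between 0.001 and 0.006 m and angle between steel_50's own z axis and vertical below 0.08 rad and linear speed of steel_50 below 0.02 m/s and contact force between the fingers and steel_50 below 0.1 N), for 0.2 s.
At the end, for the whole second after the job is handed in: All four steel weights stand upright (within 0.08 rad), released and at rest on the floor of the holder of their own size, wholly inside its rim (centres within 11.5 mm); both brass weights stand upright within 15 mm of where they were (all of step 1 and all of step 2 and all of step 3 and all of step 4 and distance of each of brass_large, brass_small from where it was at the start of the episode below 0.015 m and angle between each of brass_large, brass_small's own z axis and vertical below 0.1 rad and linear speed of each of brass_large, brass_small below 0.02 m/s); the robot touches nothing.
It fails at once if a steel weight is dropped: it moves faster than 0.5 m/s (a fall of about 13 mm) without the fingers on it ((linear speed of steel_500 above 0.5 m/s and contact force between the fingers and steel_500 below 0.05 N) or (linear speed of steel_200 above 0.5 m/s and contact force between the fingers and steel_200 below 0.05 N) or (linear speed of steel_100 above 0.5 m/s and contact force between the fingers and steel_100 below 0.05 N) or (linear speed of steel_50 above 0.5 m/s and contact force between the fingers and steel_50 below 0.05 N)).
It fails at once if a brass weight is shifted by more than 20 mm or knocked over (distance of any of brass_large, brass_small from where it was at the start of the episode above 0.02 m or angle between any of brass_large, brass_small's own z axis and vertical above 0.5 rad).
It also fails if it takes over 120 s, if anything falls off the work surface, if the arm or the gripper's body presses on something with over 40 N, if the wrist force passes 120 N, or if a joint passes its speed limit or range.

## Working session

There is one attempt and no reset: what is moved stays moved. The work goes in short steps, Python scripts to look and compute and a tool call to move; the robot and the scene stay as the last step left them, time stands still between calls to the robot, and variables do not carry over. Pictures are saved under pics/ and viewed, at most 14 in all, crops included, and the job is handed in when it is done.

Besides the shell and the picture viewer there is one more tool, called after ">>>" as name(argument=value, ...), one argument or row to a line, values as JSON. send_rows: Moves the arm, as the interface text tells. Its arguments: {"type":"object","properties":{"rows":{"type":"string"},"grip_force":{"type":"number"}},"required":["rows"]}

```bash
mkdir -p pics
cat > h.py <<'E'
import numpy as np, cv2
from plant import ctrl
from scipy.spatial.transform import Rotation as R
N=["steel_500","steel_200","steel_100","steel_50","holder_500","holder_200","holder_100","holder_50","brass_large","brass_small"]
def w(pic,p):
    return np.linalg.inv(pic["extrinsics"])@np.r_[p,1]
def px(pic,p):
    c=pic["extrinsics"]@np.r_[p,1]; return pic["fx"]*c[0]/c[2]+pic["cx"],pic["fy"]*c[1]/c[2]+pic["cy"]
def ray(pic,u,v,z):
    E=np.linalg.inv(pic["extrinsics"]); d=E[:3,:3]@[(u-pic["cx"])/pic["fx"],(v-pic["cy"])/pic["fy"],1]; o=E[:3,3]
    return o+d*(z-o[2])/d[2]
def save(pic,n): cv2.imwrite("pics/"+n,pic["color"][:,:,::-1])
E
python3 - <<'E'
from h import *
s=ctrl.get_state(); print(s["eef_pos"],s["tcp_rot"],s["opening"],s["time"])
for c in ("top","scene"):
    p=ctrl.read_camera(c); save(p,c+"0.png"); print(c,np.linalg.inv(p["extrinsics"])[:3,3].round(3),p["fx"])
    for n in N:
        for d in ctrl.look_for(p,n)[:2]:
            q=w(p,d["position"])[:3]; print(n,round(d["p"],2),q.round(4),np.round(px(p,q)))
E
```

```text
[ 0.21082967 -0.64057518  0.25192081] [ 9.87400656e-01  1.58235532e-01 -2.15573210e-05 -1.20852486e-03] 1.0015432448569723 0.0
top [0.347 0.017 1.07 ] 487.0505128313837
steel_500 0.88 [ 0.4553 -0.2677  0.0392] [441. 231.]
steel_500 0.59 [0.5989 0.2895 0.0319] [184. 160.]
steel_200 0.88 [ 0.4553 -0.2677  0.0392] [441. 231.]
steel_200 0.59 [0.5989 0.2895 0.0319] [184. 160.]
steel_100 0.88 [ 0.4553 -0.2677  0.0392] [441. 231.]
steel_100 0.59 [0.5989 0.2895 0.0319] [184. 160.]
steel_50 0.88 [ 0.4553 -0.2677  0.0392] [441. 231.]
steel_50 0.59 [0.5989 0.2895 0.0319] [184. 160.]
holder_500 0.89 [ 0.4373 -0.1494 -0.0008] [383. 240.]
holder_500 0.67 [0.4386 0.1275 0.0016] [257. 236.]
holder_200 0.89 [ 0.4373 -0.1494 -0.0008] [383. 240.]
holder_200 0.67 [0.4386 0.1275 0.0016] [257. 236.]
holder_100 0.89 [ 0.4373 -0.1494 -0.0008] [383. 240.]
holder_100 0.67 [0.4386 0.1275 0.0016] [257. 236.]
holder_50 0.89 [ 0.4373 -0.1494 -0.0008] [383. 240.]
holder_50 0.67 [0.4386 0.1275 0.0016] [257. 236.]
brass_large 0.67 [0.6037 0.152  0.0325] [247. 159.]
brass_small 0.74 [0.4525 0.2811 0.0274] [184. 227.]
[... 316 characters left out ...]
.71 [ 0.4505 -0.2628  0.0413] [410. 175.]
steel_50 0.83 [0.5942 0.2993 0.0332] [198. 252.]
steel_50 0.71 [ 0.4505 -0.2628  0.0413] [410. 175.]
holder_500 0.91 [ 4.381e-01 -1.565e-01 -1.000e-04] [384. 207.]
holder_500 0.75 [0.6097 0.0144 0.0049] [291. 199.]
holder_200 0.91 [ 4.381e-01 -1.565e-01 -1.000e-04] [384. 207.]
holder_200 0.75 [0.6097 0.0144 0.0049] [291. 199.]
holder_100 0.91 [ 4.381e-01 -1.565e-01 -1.000e-04] [384. 207.]
holder_100 0.75 [0.6097 0.0144 0.0049] [291. 199.]
holder_50 0.91 [ 4.381e-01 -1.565e-01 -1.000e-04] [384. 207.]
holder_50 0.75 [0.6097 0.0144 0.0049] [291. 199.]
brass_large 0.77 [0.6087 0.1646 0.0377] [243. 219.]
brass_small 0.54 [0.4461 0.2862 0.0328] [239. 291.]
```

View pics/top0.png

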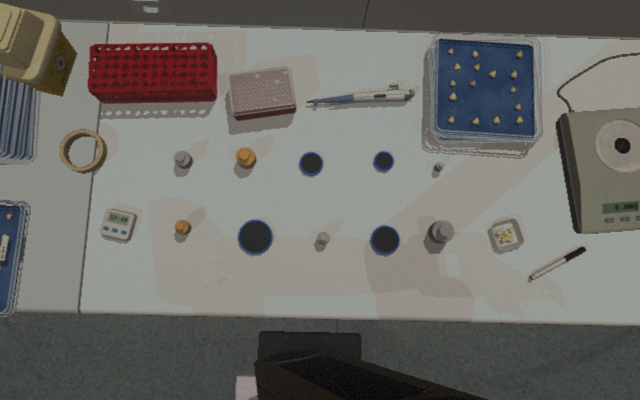

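Run:
```python
from h import *
for c in ("top","scene"):
    p=ctrl.read_camera(c)
    for n in ("steel_500","holder_500"):
        for d in ctrl.look_for(p,n):
            q=w(p,d["position"])[:3]; print(c,n,round(d["p"],2),q.round(4),np.round(px(p,q)))
    # blue blobs
    hsv=cv2.cvtColor(p["color"],cv2.COLOR_RGB2HSV); m=cv2.inRange(hsv,(95,110,40),(130,255,255))
    cs,_=cv2.findContours(m,cv2.RETR_EXTERNAL,cv2.CHAIN_APPROX_NONE)
    for k in cs:
        if cv2.contourArea(k)<200: continue
        pts=np.array([ray(p,u,v,.008)[:2] for u,v in k[:,0]],np.float32)
        (x,y),(a,b),_=cv2.fitEllipse(pts*1000)
        print(c,"blue",cv2.boundingRect(k),round(x,1),round(y,1),round(a,1),round(b,1))
```

```text
top steel_500 0.82 [0.5993 0.288  0.0316] [185. 160.]
top steel_500 0.67 [ 0.4331 -0.0205  0.0284] [325. 239.]
top steel_500 0.64 [ 0.4551 -0.2658  0.0397] [440. 231.]
top holder_500 0.77 [ 0.6033  0.0114 -0.0014] [311. 165.]
top holder_500 0.75 [ 0.6125 -0.1553  0.0011] [385. 162.]
top holder_500 0.68 [ 0.4378 -0.1498  0.0019] [383. 240.]
top holder_500 0.58 [ 0.4395  0.1289 -0.001 ] [256. 236.]
top blue (0, 244, 15, 67) 336.4 655.7 19.3 123.5
top blue (371, 226, 28, 28) 437.7 -152.5 59.1 59.8
top blue (238, 220, 34, 34) 437.6 130.7 70.6 72.0
top blue (0, 206, 20, 38) 454.4 663.9 41.0 78.5
top blue (374, 152, 19, 19) 614.3 -149.4 41.1 42.4
top blue (300, 152, 23, 23) 604.2 13.3 48.9 49.8
top blue (438, 40, 96, 95) 798.4 -387.6 254.2 255.4
scene steel_500 0.73 [0.5976 0.2985 0.0359] [198. 250.]
scene steel_500 0.64 [ 0.4501 -0.2616  0.0409] [410. 175.]
scene steel_500 0.61 [ 0.4365 -0.0121  0.0236] [344. 229.]
scene holder_500 0.67 [0.4437 0.1309 0.003 ] [296. 263.]
scene holder_500 0.62 [ 0.4384 -0.155   0.0028] [383. 206.]
scene holder_500 0.55 [0.6086 0.0131 0.0026] [292. 199.]
scene holder_500 0.53 [ 0.6194 -0.1501  0.0073] [336. 168.]
```

The top view shows the steel weights at about (440,231), (183,160), (322,239) and (437,169). The blue holders are at (255,237), (385,240), (311,164) and (384,161), and the brass weights at (246,158) and (182,227). Next I move over steel_500, with the tool axes turned to line up with the world axes.

Units first: shifts go in shares of 75 cm and turns go in shares of 90 degrees. So 349 mm is 0.4653, -279 mm is -0.372, 18.2 degrees is 0.2022.

>>> send_rows(
  rows="0 0 0.1 0.232 -0.1853 0 1;0 0 0.2022 0.4653 -0.372 0 1;0 0 0.2022 0.4653 -0.372 0 1;0 0 0.2022 0.4653 -0.372 0 1;0 0 0.2022 0.4653 -0.372 0 1;0 0 0.2022 0.4653 -0.372 0 1;0 0 0.2022 0.4653 -0.372 0 1;0 0 0.2022 0.4653 -0.372 0 1",
  grip_force=60,
)

```text
time: 2.4
eef_pos: [0.4567, -0.2641, 0.2536]
tcp_rot: [1.0, 0.003, 0.0, -0.0]
contact_force: [-0.6, -0.9, 0.8]
opening: 1.0
finger_force: 0.0
```

Run:
```python
from h import *
s=ctrl.get_state(); print(s["eef_pos"],R.from_quat(s["tcp_rot"]).as_matrix().round(3).tolist(),s["time"],ctrl.nose_length)
p=ctrl.read_camera("wrist"); save(p,"w1.png"); print(np.linalg.inv(p["extrinsics"]).round(3),p["fx"])
for n in ("steel_500","holder_500"):
    for d in ctrl.look_for(p,n):
        q=w(p,d["position"])[:3]; print(n,round(d["p"],2),q.round(4),np.round(px(p,q)))
```

```text
[ 0.45672984 -0.26407599  0.25360248] [[1.0, 0.005, 0.001], [0.005, -1.0, 0.0], [0.001, -0.0, -1.0]] 2.4 0.022
[[ 0.006 -0.949 -0.316  0.538]
 [-1.    -0.006 -0.002 -0.264]
 [ 0.     0.316 -0.949  0.374]
 [ 0.     0.     0.     1.   ]] 333.6416000632921
steel_500 0.81 [ 0.4702 -0.272   0.0359] [325. 158.]
steel_500 0.78 [ 0.4407 -0.0247  0.0295] [ 93. 183.]
steel_500 0.76 [ 0.6088 -0.2709  0.0258] [325.   7.]
holder_500 0.77 [0.4313 0.094  0.0073] [  3. 185.]
holder_500 0.74 [ 0.4398 -0.1479  0.0077] [215. 179.]
holder_500 0.69 [6.004e-01 1.540e-02 4.000e-04] [39. 21.]
holder_500 0.65 [ 0.6102 -0.149   0.004 ] [201.  10.]
```

View pics/w1.png

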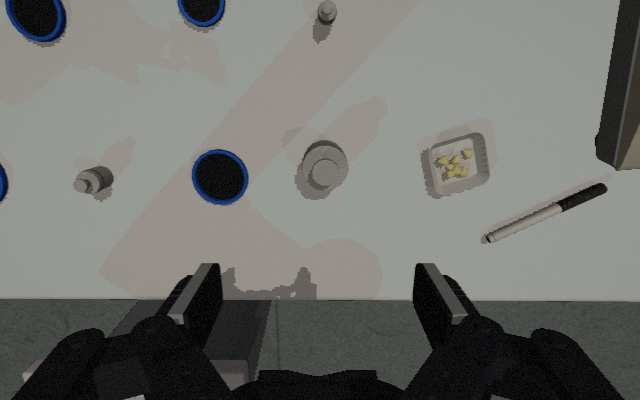

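The wrist view shows steel_500 with its knob at about (326,173), holder_200 at (220,177), steel_100 at (92,182) and steel_50 at (327,12). I'll enlarge the crops to locate the knobs more exactly.

Run:
```python
from h import *
p=ctrl.read_camera("wrist"); t=ctrl.read_camera("top")
def crop(p,u,v,s,k):
    return cv2.resize(p["color"][max(v-s,0):v+s,u-s:u+s],(k,k) if v>=s else (k,int(k*(v+s)/(2*s))),interpolation=cv2.INTER_CUBIC)
a=np.zeros((600,800,3),np.uint8)
a[:400,:400]=crop(p,326,165,40,400); a[:400,400:800]=crop(p,93,183,40,400)
for i,(u,v) in enumerate([(441,231),(184,160),(322,239),(437,169)]): a[400:,i*200:i*200+200]=crop(t,u,v,20,200)
cv2.imwrite("pics/c1.png",cv2.convertScaleAbs(a[:,:,::-1],alpha=1.3))
print("knob500",ray(p,326,173,.058))
hsv=cv2.cvtColor(p["color"],cv2.COLOR_RGB2HSV); m=cv2.inRange(hsv,(95,110,40),(130,255,255))
for k in cv2.findContours(m,cv2.RETR_EXTERNAL,cv2.CHAIN_APPROX_NONE)[0]:
    if cv2.contourArea(k)<200: continue
    pts=np.array([ray(p,u,v,.008)[:2] for u,v in k[:,0]],np.float32)
    (x,y),(a_,b),_=cv2.fitEllipse(pts*1000); print("blue",cv2.boundingRect(k),round(x,1),round(y,1),round(a_,1),round(b,1))
```

```text
knob500 [ 0.45807336 -0.2762005   0.058     ]
blue (189, 148, 56, 56) 441.8 -153.8 61.6 63.3
blue (173, 0, 47, 26) 613.8 -150.7 34.1 40.6
blue (0, 0, 61, 41) 605.1 11.1 45.0 51.9
```

View pics/c1.png

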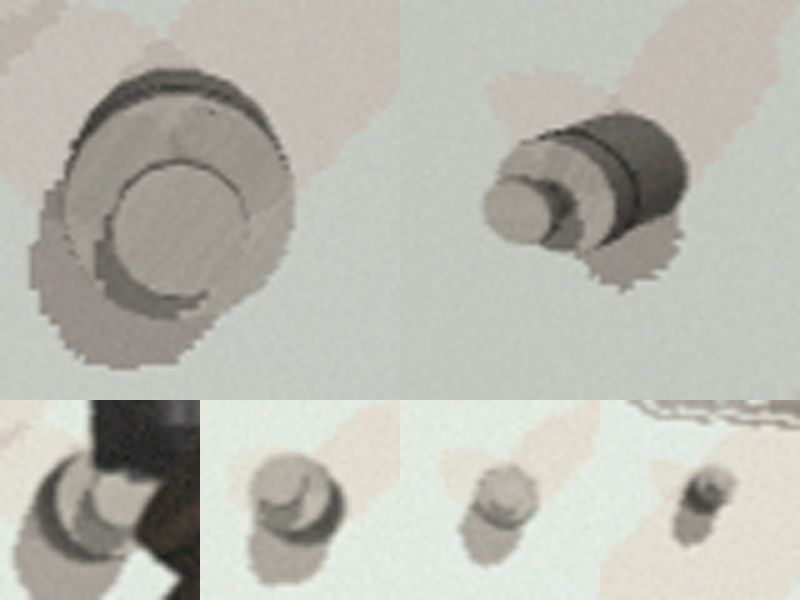

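Run:
```python
from h import *
p=ctrl.read_camera("wrist"); t=ctrl.read_camera("top")
print("500",ray(p,321.6,171,.058),"100w",ray(p,76.6,185,.04),"100t",ray(t,323,238,.04),"50t",ray(t,439.4,166.4,.034),"50w",ray(p,327,7,.034),"200t",ray(t,180.6,156,.046))
s=ctrl.get_state();print(s["eef_pos"])
```

```text
500 [ 0.45955158 -0.27282071  0.058     ] 100w [ 0.44057831 -0.01848076  0.04      ] 100t [ 0.43510408 -0.01646486  0.04      ] 50t [ 0.59862426 -0.26884557  0.034     ] 50w [ 0.60513709 -0.27753207  0.034     ] 200t [0.60364107 0.29365669 0.046     ]
[ 0.45460728 -0.26847274  0.25327056]
```

Scaled: 150 mm is 0.2, 120 mm is 0.16.

>>> send_rows(
  rows="0 0 0 0.0053 0.0067 0.08 1;0 0 0 0.0053 0.0067 0.16 1;0 0 0 0.0053 0.0067 0.2 1;0 0 0 0.0053 0.0067 0.2 1;0 0 0 0.0053 0.0067 0.2 1",
)

```text
time: 3.38
eef_pos: [0.4599, -0.2735, 0.105]
tcp_rot: [1.0, -0.0, 0.001, 0.001]
contact_force: [-0.3, 0.4, -0.0]
opening: 0.994
finger_force: 0.0
```

Run:
```python
from h import *
for i in range(2): s=ctrl.get_state(); print(s["eef_pos"]); p=ctrl.read_camera("wrist")
save(p,"w2.png")
```

```text
[ 0.45991711 -0.27351967  0.10495046]
[ 0.46031782 -0.27363939  0.10559979]
```

View pics/w2.png

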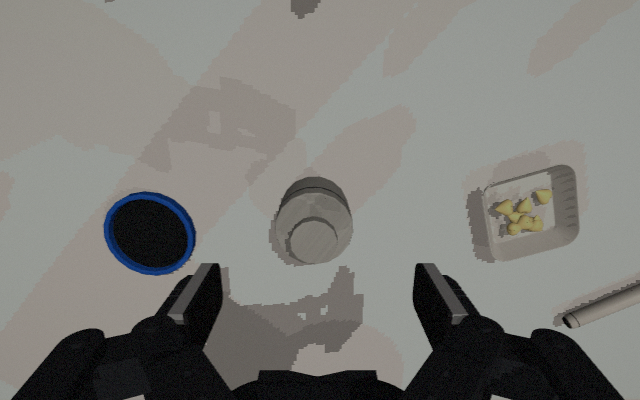

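The knob is at (314,241), roughly midway between the fingers. I'll compute the offset.

Run:
```python
from h import *
p=ctrl.read_camera("wrist"); s=ctrl.get_state(); print(ray(p,314,241,.058),ray(p,314,225,.04),s["eef_pos"])
```

```text
[ 0.46124284 -0.27199885  0.058     ] [ 0.46333338 -0.27189839  0.04      ] [ 0.46036477 -0.27332479  0.10563204]
```

Scaled: 72 mm is 0.096, 40 mm is 0.0533.

>>> send_rows(
  rows="0 0 0 0.0013 -0.0013 0.0533 1;0 0 0 0.0013 -0.0013 0.096 1;0 0 0 0.0013 -0.0013 0.096 1;0 0 0 0.0013 -0.0013 0.096 -1;0 0 0 0.0013 -0.0013 0.096 -1;0 0 0 0.0013 -0.0013 0.096 -1;0 0 0 0.0013 -0.0013 0.096 -1;0 0 0 0.0013 -0.0013 0.096 -1",
  grip_force=60,
)

```text
time: 4.53
eef_pos: [0.4617, -0.2721, 0.0337]
tcp_rot: [1.0, 0.0, 0.002, 0.001]
contact_force: [-0.2, 0.1, 6.6]
opening: 0.539
finger_force: 63.1
```

Scaled: -340 mm is -0.4533, -295 mm is -0.3933.

>>> send_rows(
  rows="0 0 0 0 0 -0.0267 -1;0 0 0 0 0 -0.0933 -1;0 0 0 -0.004 -0.0733 -0.1067 -1;0 0 0 -0.008 -0.1533 -0.1067 -1;0 0 0 -0.012 -0.2333 -0.1067 -1;0 0 0 -0.016 -0.3133 -0.1067 -1;0 0 0 -0.02 -0.3933 -0.1067 -1;0 0 0 -0.024 -0.4533 -0.1067 -1",
)

```text
time: 5.52
eef_pos: [0.4406, 0.0712, 0.1106]
tcp_rot: [1.0, 0.001, -0.001, -0.0]
contact_force: [0.5, -0.1, -5.0]
opening: 0.538
finger_force: 63.7
```

>>> send_rows(
  rows="0 0 0 0 -0.0533 0 -1;0 0 0 0 -0.08 0 -1;0 0 0 0 -0.08 0 -1;0 0 0 0 -0.08 0 -1",
)

```text
time: 6.02
eef_pos: [0.4416, 0.1284, 0.1108]
tcp_rot: [1.0, 0.0, -0.001, 0.0]
contact_force: [0.2, -1.0, -4.6]
opening: 0.535
finger_force: 63.8
```

```bash
cat >> h.py <<'E'
def blue(p):
    hsv=cv2.cvtColor(p["color"],cv2.COLOR_RGB2HSV); m=cv2.inRange(hsv,(95,110,40),(130,255,255))
    m=cv2.morphologyEx(m,cv2.MORPH_CLOSE,np.ones((3,3)))
    for k in cv2.findContours(m,cv2.RETR_EXTERNAL,cv2.CHAIN_APPROX_NONE)[0]:
        if cv2.contourArea(k)<300: continue
        pts=np.array([ray(p,u,v,.008)[:2] for u,v in k[:,0]],np.float32)
        (x,y),r=cv2.minEnclosingCircle(pts*1000)
        print("blue",cv2.boundingRect(k),round(x,1),round(y,1),"d",round(2*r,1),"ell",[np.round(e,1) for e in cv2.fitEllipse(pts*1000)[:2]])
E
python3 - <<'E'
from h import *
p=ctrl.read_camera("wrist"); save(p,"w3.png"); s=ctrl.get_state(); print(s["eef_pos"],s["opening"],s["contact_force"]); blue(p)
E
```

```text
[0.44182121 0.1282119  0.11095267] 0.5395774145181998 [-0.23535673  0.25516108 -4.72163998]
blue (261, 155, 105, 85) 442.0 131.7 d 75.5 ell [array([441.8, 131.5]), array([70.5, 71.6])]
```

View pics/w3.png

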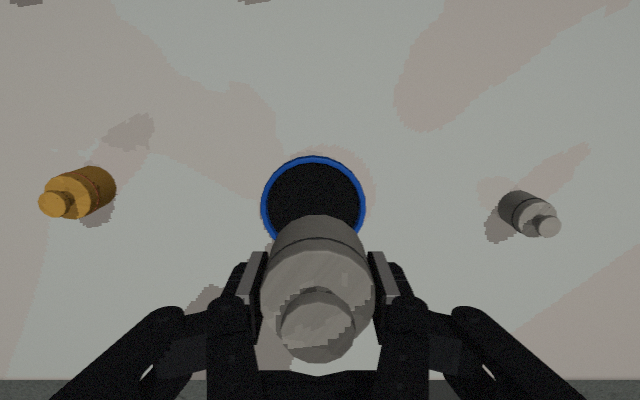

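Scaled: 77 mm is 0.1027, 76 mm is 0.1013.

>>> send_rows(
  rows="0 0 0 0 -0.004 0.04 -1;0 0 0 0 -0.004 0.0733 -1;0 0 0 0 -0.004 0.0907 -1;0 0 0 0 -0.004 0.0987 -1;0 0 0 0 -0.004 0.1013 -1;0 0 0 0 -0.004 0.1027 -1;0 0 0 0 -0.004 0.1027 -1",
)

```text
time: 6.95
eef_pos: [0.4432, 0.1317, 0.0367]
tcp_rot: [1.0, 0.0, 0.0, 0.0]
contact_force: [-6.2, -1.6, 6.7]
opening: 0.544
finger_force: 65.2
```

>>> send_rows(
  rows="0 0 0 0 0 0 0.2;0 0 0 0 0 0 0.35;0 0 0 0 0 0 0.5;0 0 0 0 0 0 0.5;0 0 0 0 0 0 0.5",
)

```text
time: 7.58
eef_pos: [0.4422, 0.1319, 0.0343]
tcp_rot: [1.0, 0.0, -0.0, -0.0]
contact_force: [0.1, 0.5, 0.0]
opening: 0.755
finger_force: 0.0
```

Run:
```python
from h import *
p=ctrl.read_camera("wrist"); save(p,"w4.png"); s=ctrl.get_state(); print(s["eef_pos"],s["opening"],s["contact_force"],s["finger_force"]); blue(p)
```

```text
[0.44220586 0.13191408 0.03424192] 0.7512064874159234 [-0.54422742  0.26124996  0.00606155] 0.0
blue (243, 187, 150, 113) 442.5 131.5 d 76.2 ell [array([441.5, 131.6]), array([69.5, 74.1])]
```

View pics/w4.png

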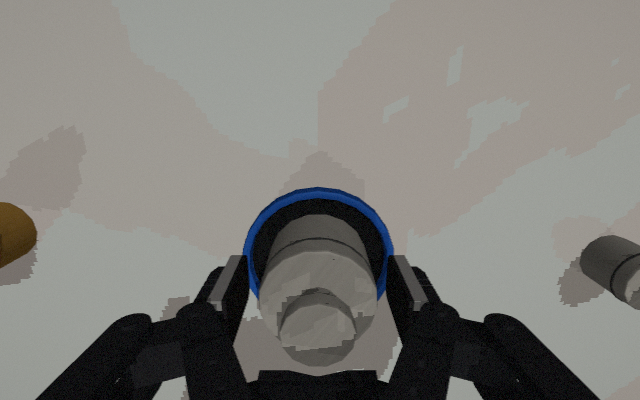

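steel_500 stands centred in its holder: the blue ring shows evenly around it and the fingers are clear. On to steel_200.

Scaled: 163 mm is 0.2173, -160 mm is -0.2133.

>>> send_rows(
  rows="0 0 0 0 0 -0.04 0.5;0 0 0 0 0 -0.1067 1;0 0 0 0 0 -0.16 1;0 0 0 0.0533 -0.0533 -0.16 1;0 0 0 0.1067 -0.1067 -0.16 1;0 0 0 0.16 -0.16 -0.16 1;0 0 0 0.2173 -0.2133 -0.16 1;0 0 0 0.2173 -0.2133 -0.16 1",
)

```text
time: 8.62
eef_pos: [0.6068, 0.2941, 0.1524]
tcp_rot: [1.0, 0.001, -0.0, 0.0]
contact_force: [-0.6, -0.1, -0.1]
opening: 1.001
finger_force: 0.0
```

>>> send_rows(
  rows="0 0 0 0 0 0 1;0 0 0 0 0 0 1",
)

```text
time: 8.88
eef_pos: [0.6044, 0.2912, 0.1545]
tcp_rot: [1.0, -0.0, -0.0, 0.0]
contact_force: [0.8, 0.2, 0.3]
opening: 1.003
finger_force: 0.0
```

Run:
```python
from h import *
p=ctrl.read_camera("wrist"); save(p,"w5.png"); s=ctrl.get_state(); print(s["eef_pos"],s["opening"],s["time"]); blue(p)
for d in ctrl.look_for(p,"steel_200"):
    q=w(p,d["position"])[:3]; print(round(d["p"],2),q.round(4),np.round(px(p,q)))
```

```text
[0.60455816 0.29114085 0.15471966] 1.0021352524431155 8.925
blue (611, 156, 29, 60) 607.9 23.8 d 53.9 ell [array([607.3,  25. ]), array([36.9, 48.4])]
0.86 [ 0.4486 -0.0087  0.0123] [626. 345.]
0.75 [0.6129 0.2933 0.0334] [314. 189.]
0.66 [0.621  0.1657 0.0388] [488. 181.]
0.6 [0.4377 0.1383 0.0574] [496. 394.]
```

View pics/w5.png

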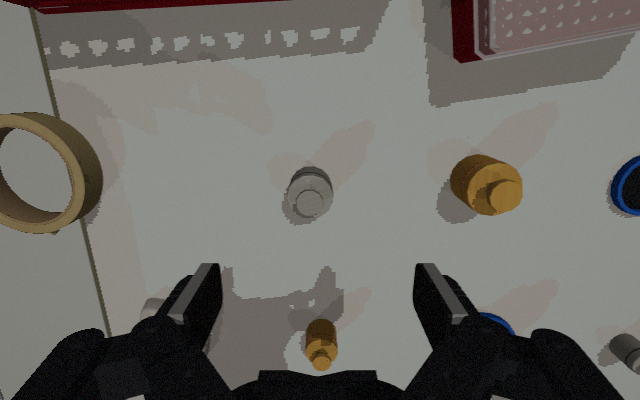

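steel_200's knob is at (308,204); brass_large is clear to its right and brass_small is nearer the robot.

Run:
```python
from h import *
p=ctrl.read_camera("wrist"); s=ctrl.get_state(); print(ray(p,308.5,203.5,.046),s["eef_pos"])
```

```text
[0.60619624 0.29743779 0.046     ] [0.60480928 0.29128471 0.15500056]
```

Scaled: 124 mm is 0.1653, 100 mm is 0.1333.

>>> send_rows(
  rows="0 0 0 0.0013 -0.008 0.0667 1;0 0 0 0.0013 -0.008 0.1333 1;0 0 0 0.0013 -0.008 0.1653 1;0 0 0 0.0013 -0.008 0.1653 0.2;0 0 0 0.0013 -0.008 0.1653 -1;0 0 0 0.0013 -0.008 0.1653 -1;0 0 0 0.0013 -0.008 0.1653 -1;0 0 0 0.0013 -0.008 0.1653 -1",
  grip_force=45,
)

```text
time: 10.02
eef_pos: [0.6083, 0.2986, 0.0336]
tcp_rot: [1.0, 0.0, 0.003, -0.001]
contact_force: [-0.1, -1.2, 6.4]
opening: 0.398
finger_force: 45.6
```

Scaled: 317 mm is 0.4227, 262 mm is 0.3493.

>>> send_rows(
  rows="0 0 0 0 0 -0.0267 -1;0 0 0 0 0 -0.1 -1;0 0 0 -0.02 0.0533 -0.12 -1;0 0 0 -0.0467 0.1293 -0.12 -1;0 0 0 -0.0733 0.2027 -0.12 -1;0 0 0 -0.1 0.276 -0.12 -1;0 0 0 -0.1267 0.3493 -0.12 -1;0 0 0 -0.1533 0.4227 -0.12 -1",
)

```text
time: 11.02
eef_pos: [0.4901, -0.0205, 0.121]
tcp_rot: [1.0, 0.0, 0.0, 0.0]
contact_force: [1.0, -1.0, -1.8]
opening: 0.399
finger_force: 45.5
```

Scaled: 135 mm is 0.18, 105 mm is 0.14.

>>> send_rows(
  rows="0 0 0 -0.0267 0.0733 0 -1;0 0 0 -0.0507 0.14 0 -1;0 0 0 -0.0653 0.18 0 -1;0 0 0 -0.0653 0.18 0 -1;0 0 0 -0.0653 0.18 0 -1;0 0 0 -0.0653 0.18 0 -1",
)

```text
time: 11.78
eef_pos: [0.4425, -0.1531, 0.1204]
tcp_rot: [1.0, 0.001, -0.0, -0.0]
contact_force: [-0.5, -0.5, -2.0]
opening: 0.398
finger_force: 45.6
```

Run:
```python
from h import *
p=ctrl.read_camera("wrist"); save(p,"w6.png"); s=ctrl.get_state(); print(s["eef_pos"],s["opening"],s["time"],s["contact_force"]); blue(p)
```

```text
[ 0.44247119 -0.15305589  0.12032093] 0.3990478061727319 11.825 [-0.20970107  0.53555966 -1.34201761]
blue (275, 162, 85, 74) 442.4 -152.7 d 63.9 ell [array([ 442.6, -152.9]), array([58.9, 59.5])]
```

View pics/w6.png

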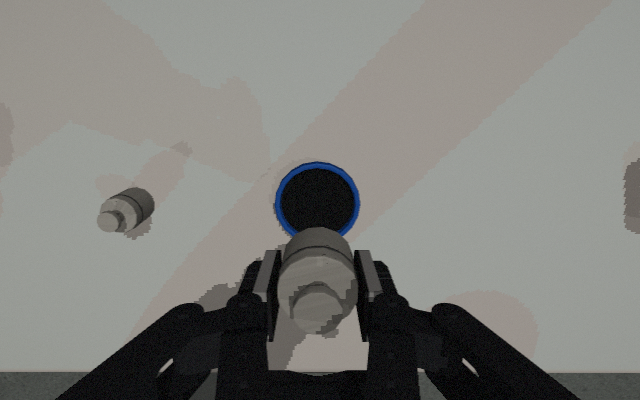

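The holder ring fits at (0.4424, -0.1527) and the TCP is at (0.4425, -0.1531), so it is aligned. Lowering it.

Scaled: 87 mm is 0.116, 86 mm is 0.1147.

>>> send_rows(
  rows="0 0 0 0 0 0.0533 -1;0 0 0 0 0 0.0907 -1;0 0 0 0 0 0.1067 -1;0 0 0 0 0 0.112 -1;0 0 0 0 0 0.1147 -1;0 0 0 0 0 0.116 -1;0 0 0 0 0 0.116 -1",
)

```text
time: 12.7
eef_pos: [0.4431, -0.1541, 0.0365]
tcp_rot: [1.0, 0.001, -0.0, -0.0]
contact_force: [-6.4, 3.6, 13.1]
opening: 0.404
finger_force: 47.1
```

Scaled: -95 mm is -0.1267, -40 mm is -0.0533.

>>> send_rows(
  rows="0 0 0 0 0 0 0;0 0 0 0 0 0 0.2;0 0 0 0 0 0 0.35;0 0 0 0 0 0 0.35;0 0 0 0 0 -0.0533 0.4;0 0 0 0 0 -0.1267 0.6;0 0 0 0 0 -0.1267 0.8;0 0 0 0 0 -0.1267 1",
)

```text
time: 13.7
eef_pos: [0.442, -0.154, 0.128]
tcp_rot: [1.0, 0.0, -0.0, -0.0]
contact_force: [-0.4, -0.4, -0.7]
opening: 1.001
finger_force: 0.0
```

Run:
```python
from h import *
p=ctrl.read_camera("wrist"); save(p,"w7.png"); s=ctrl.get_state(); print(s["eef_pos"],s["opening"],s["time"],s["contact_force"]); blue(p)
```

```text
[ 0.44143675 -0.1536251   0.12709267] 0.9997625266934002 13.75 [ 0.25377422  0.01543364 -0.07805496]
blue (275, 159, 82, 80) 442.2 -153.1 d 64.1 ell [array([ 442.2, -152.8]), array([61.8, 63.3])]
```

View pics/w7.png

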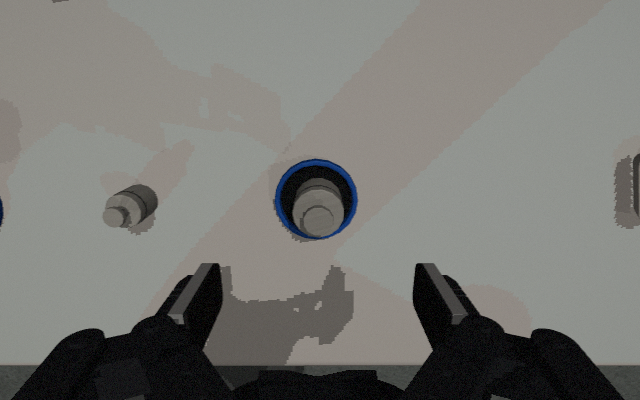

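steel_200 stands inside its ring, with the knob at (318,220). steel_100's knob is at (114,216).

Run:
```python
from h import *
p=ctrl.read_camera("wrist"); s=ctrl.get_state(); print(ray(p,318,220,.049),ray(p,114,216,.04),s["eef_pos"])
```

```text
[ 0.44224839 -0.15412157  0.049     ] [ 0.44133285 -0.01797643  0.04      ] [ 0.44118866 -0.15344346  0.12661184]
```

Scaled: -135 mm is -0.18, -115 mm is -0.1533.

>>> send_rows(
  rows="0 0 0 0 -0.08 0 1;0 0 0 0 -0.1533 0 1;0 0 0 0 -0.18 0.04 1;0 0 0 0 -0.18 0.0933 1;0 0 0 0 -0.18 0.1307 1;0 0 0 0 -0.18 0.1307 0;0 0 0 0 -0.18 0.1307 -1;0 0 0 0 -0.18 0.1307 -1",
  grip_force=35,
)

```text
time: 14.8
eef_pos: [0.4433, -0.0195, 0.0315]
tcp_rot: [1.0, -0.0, 0.001, 0.0]
contact_force: [0.4, 0.1, 0.4]
opening: 0.379
finger_force: 0.4
```

>>> send_rows(
  rows="0 0 0 0 0 0 -1;0 0 0 0 0 0 -1;0 0 0 0 0 0 -1",
)

```text
time: 15.18
eef_pos: [0.4434, -0.0194, 0.0317]
tcp_rot: [1.0, 0.0, 0.001, 0.0]
contact_force: [0.2, 1.0, 6.2]
opening: 0.286
finger_force: 34.7
```

Scaled: 163 mm is 0.2173, 100 mm is 0.1333.

>>> send_rows(
  rows="0 0 0 0 0 -0.0267 -1;0 0 0 0 0 -0.1 -1;0 0 0 0.0533 -0.0107 -0.12 -1;0 0 0 0.1333 -0.0253 -0.12 -1;0 0 0 0.2 -0.0373 -0.12 -1;0 0 0 0.2173 -0.04 -0.12 -1;0 0 0 0.2173 -0.04 -0.12 -1;0 0 0 0.2173 -0.04 -0.12 -1",
)

```text
time: 16.18
eef_pos: [0.6036, 0.0109, 0.1196]
tcp_rot: [1.0, -0.0, -0.001, -0.0]
contact_force: [0.5, -1.0, -1.6]
opening: 0.284
finger_force: 34.8
```

>>> send_rows(
  rows="0 0 0 0 0 0 -1;0 0 0 0 0 0 -1",
)

```text
time: 16.42
eef_pos: [0.6046, 0.0108, 0.1205]
tcp_rot: [1.0, -0.0, -0.0, -0.0]
contact_force: [-0.3, 0.3, -1.2]
opening: 0.287
finger_force: 34.8
```

Run:
```python
from h import *
p=ctrl.read_camera("wrist"); save(p,"w8.png"); s=ctrl.get_state(); print(s["eef_pos"],s["opening"],s["time"],s["contact_force"]); blue(p)
```

```text
[0.60477106 0.01078607 0.12050786] 0.2840745100860253 16.475 [-0.35558268  0.51457033 -1.03790638]
blue (277, 162, 73, 70) 609.3 13.5 d 54.5 ell [array([609.3,  13.8]), array([52. , 53.6])]
blue (502, 153, 68, 61) 619.7 -147.6 d 49.2 ell [array([ 619.8, -147.6]), array([44.6, 48.5])]
```

View pics/w8.png

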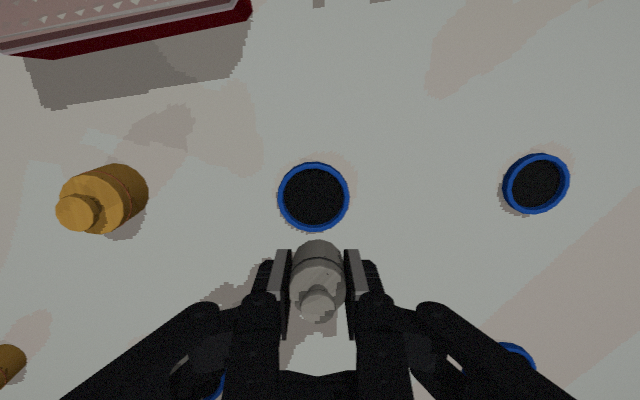

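holder_100 is at pixel (313,196), which puts it at (0.6093, 0.0135), so I correct by (+4, +3) mm and lower.

Scaled: 86 mm is 0.1147, 85 mm is 0.1133.

>>> send_rows(
  rows="0 0 0 0.0053 -0.004 0.0533 -1;0 0 0 0.0053 -0.004 0.0907 -1;0 0 0 0.0053 -0.004 0.1053 -1;0 0 0 0.0053 -0.004 0.1107 -1;0 0 0 0.0053 -0.004 0.1133 -1;0 0 0 0.0053 -0.004 0.1147 -1;0 0 0 0.0053 -0.004 0.1147 -1",
)

```text
time: 17.35
eef_pos: [0.6097, 0.0138, 0.0351]
tcp_rot: [1.0, 0.0, 0.001, 0.0]
contact_force: [-0.1, -0.3, -1.2]
opening: 0.282
finger_force: 34.8
```

Scaled: -95 mm is -0.1267, -40 mm is -0.0533.

>>> send_rows(
  rows="0 0 0 0 0 0 -0.3;0 0 0 0 0 0 -0.1;0 0 0 0 0 0 0.1;0 0 0 0 0 0 0.15;0 0 0 0 0 -0.0533 0.2;0 0 0 0 0 -0.1267 0.3;0 0 0 0 0 -0.1267 0.3;0 0 0 0 0 -0.1267 0.3",
)

```text
time: 18.35
eef_pos: [0.6089, 0.014, 0.1291]
tcp_rot: [1.0, 0.0, -0.0, -0.0]
contact_force: [-0.1, 0.3, -0.7]
opening: 0.646
finger_force: 0.0
```

Run:
```python
from h import *
p=ctrl.read_camera("wrist"); save(p,"w9.png"); s=ctrl.get_state(); print(s["eef_pos"],s["opening"],s["time"],s["contact_force"]); blue(p)
for d in ctrl.look_for(p,"steel_50"):
    q=w(p,d["position"])[:3]; print(round(d["p"],2),q.round(4),np.round(px(p,q)))
```

```text
[0.60824979 0.01406991 0.12794819] 0.6489339809369137 18.4 [-0.23795494  0.3474993  -0.18113821]
blue (283, 165, 70, 68) 609.3 13.7 d 54.4 ell [array([609.3,  13.8]), array([52. , 53.5])]
blue (499, 157, 66, 59) 620.1 -147.8 d 49.0 ell [array([ 619.8, -147.6]), array([44.6, 48.4])]
0.79 [0.6119 0.0119 0.0311] [320. 207.]
0.66 [0.4589 0.1231 0.0432] [182. 390.]
```

View pics/w9.png

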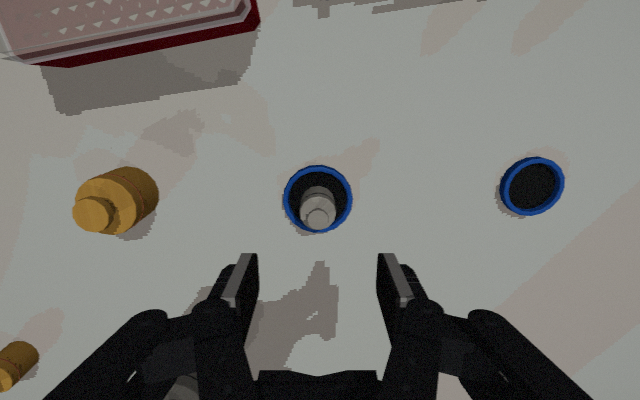

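steel_100 stands centred in its holder, with the knob at (318,218). On to steel_50.

Scaled: 287 mm is 0.3827, 280 mm is 0.3733.

>>> send_rows(
  rows="0 0 0 0 0.0733 0 0.3;0 0 0 0 0.1533 0 0.3;0 0 0 0 0.2333 0 0.3;0 0 0 0 0.3133 0 0.3;0 0 0 -0.0053 0.3733 0 0.3;0 0 0 -0.0053 0.3827 0 0.3;0 0 0 -0.0053 0.3827 0 0.3;0 0 0 -0.0053 0.3827 0 0.3",
)

```text
time: 19.45
eef_pos: [0.6051, -0.2713, 0.1284]
tcp_rot: [1.0, 0.001, -0.001, -0.001]
contact_force: [-0.1, 0.7, -0.3]
opening: 0.646
finger_force: 0.0
```

Run:
```python
from h import *
ctrl.read_camera("top");p=ctrl.read_camera("wrist"); save(p,"w10.png"); s=ctrl.get_state(); print(s["eef_pos"],s["opening"],s["time"],s["contact_force"]); blue(p)
for d in ctrl.look_for(p,"steel_50"):
    q=w(p,d["position"])[:3]; print(round(d["p"],2),q.round(4),np.round(px(p,q)))
```

```text
[ 0.60543194 -0.27137956  0.12898903] 0.6476397438421734 19.55 [ 0.45983361  0.5422042  -0.37022352]
blue (126, 151, 63, 60) 619.4 -151.3 d 47.7 ell [array([ 619.6, -151.3]), array([44.4, 46.9])]
blue (297, 0, 343, 111) 705.9 -377.7 d 246.0 ell [array([ 708., -382.]), array([ 69.1, 297.4])]
0.84 [ 0.6174 -0.2737  0.0245] [321. 191.]
0.83 [ 0.4508 -0.1608  0.0352] [184. 386.]
```

View pics/w10.png

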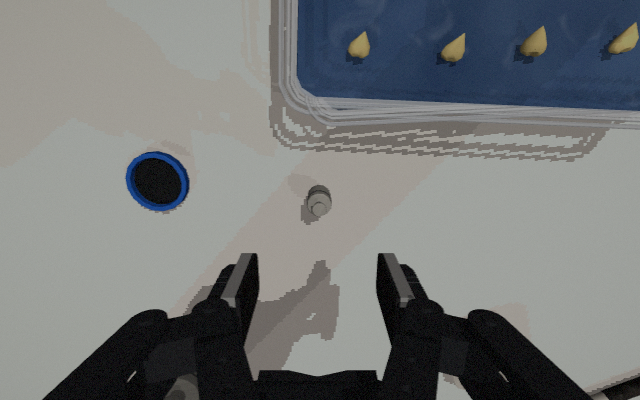

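steel_50's knob is at (319,209); the tray corner is at about (300,115), beyond it and clear of the finger lines. I'll check the offset and the tray height.

Run:
```python
from h import *
t=ctrl.read_camera("top"); p=ctrl.read_camera("wrist"); s=ctrl.get_state(); print(ray(p,319,209,.034),s["eef_pos"])
for z in (0,.03,.06): print(z,"tray wrist near edge",ray(p,300,128,z)[:2],"top",ray(t,430,148,z)[:2])
```

```text
[ 0.60769499 -0.27314403  0.034     ] [ 0.60554852 -0.27206104  0.12944371]
0 tray wrist near edge [ 0.6587605  -0.25911405] top [ 0.64934182 -0.25761959]
0.03 tray wrist near edge [ 0.66209878 -0.26062619] top [ 0.64086705 -0.24991719]
0.06 tray wrist near edge [ 0.66543705 -0.26213833] top [ 0.63239228 -0.24221479]
```

Scaled: 99 mm is 0.132, 85 mm is 0.1133.

>>> send_rows(
  rows="0 0 0 0.0027 0.0013 0.0667 0.3;0 0 0 0.0027 0.0013 0.1133 0.3;0 0 0 0.0027 0.0013 0.132 0.3;0 0 0 0.0027 0.0013 0.132 -0.2;0 0 0 0.0027 0.0013 0.132 -1;0 0 0 0.0027 0.0013 0.132 -1;0 0 0 0.0027 0.0013 0.132 -1;0 0 0 0.0027 0.0013 0.132 -1",
  grip_force=30,
)

```text
time: 20.7
eef_pos: [0.6086, -0.2749, 0.0325]
tcp_rot: [1.0, 0.0, 0.002, 0.001]
contact_force: [0.8, 0.4, 7.1]
opening: 0.188
finger_force: 29.8
```

>>> send_rows(
  rows="0 0 0 0 0 0 -1;0 0 0 0 0 0 -1",
)

```text
time: 20.95
eef_pos: [0.6086, -0.2749, 0.0325]
tcp_rot: [1.0, 0.0, 0.002, 0.001]
contact_force: [0.5, 0.2, 6.7]
opening: 0.198
finger_force: 29.8
```

Scaled: -123 mm is -0.164, -115 mm is -0.1533.

>>> send_rows(
  rows="0 0 0 0 0 -0.0267 -1;0 0 0 0 0 -0.1 -1;0 0 0 0.0027 -0.0333 -0.12 -1;0 0 0 0.008 -0.1 -0.12 -1;0 0 0 0.0147 -0.1533 -0.12 -1;0 0 0 0.0147 -0.164 -0.12 -1;0 0 0 0.0147 -0.164 -0.12 -1;0 0 0 0.0147 -0.164 -0.12 -1",
)

```text
time: 21.95
eef_pos: [0.6181, -0.1519, 0.1203]
tcp_rot: [1.0, -0.0, -0.0, 0.0]
contact_force: [0.5, -1.2, -0.3]
opening: 0.189
finger_force: 29.4
```

>>> send_rows(
  rows="0 0 0 0 0 0 -1;0 0 0 0 0 0 -1",
)

```text
time: 22.2
eef_pos: [0.6182, -0.1519, 0.1203]
tcp_rot: [1.0, -0.001, -0.0, 0.0]
contact_force: [0.3, 0.2, 0.0]
opening: 0.193
finger_force: 29.4
```

Run:
```python
from h import *
p=ctrl.read_camera("wrist"); save(p,"w11.png"); s=ctrl.get_state(); print(s["eef_pos"],s["opening"],s["time"],s["contact_force"]); blue(p)
```

```text
[ 0.61818868 -0.15177857  0.12023787] 0.19297915301253835 22.25 [ 0.31273923  0.49330077 -0.33290365]
blue (290, 355, 56, 17) 464.4 -152.2 d 49.0 ell [array([ 467.8, -152.6]), array([21.8, 44.7])]
blue (0, 350, 53, 50) 456.5 107.6 d 63.4 ell [array([458.4, 104.9]), array([29.2, 56.1])]
blue (60, 180, 76, 69) 609.8 11.4 d 56.3 ell [array([609.5,  11.8]), array([49.2, 53.4])]
blue (284, 171, 61, 60) 619.9 -149.5 d 46.6 ell [array([ 619.7, -149.7]), array([44.1, 45.8])]
blue (513, 0, 127, 125) 713.2 -328.7 d 114.7 ell [array([ 712.1, -324. ]), array([78.7, 97.5])]
blue (501, 0, 27, 122) 714.2 -282.7 d 73.1 ell [array([ 711.1, -281.8]), array([10.7, 76.6])]
```

View pics/w11.png

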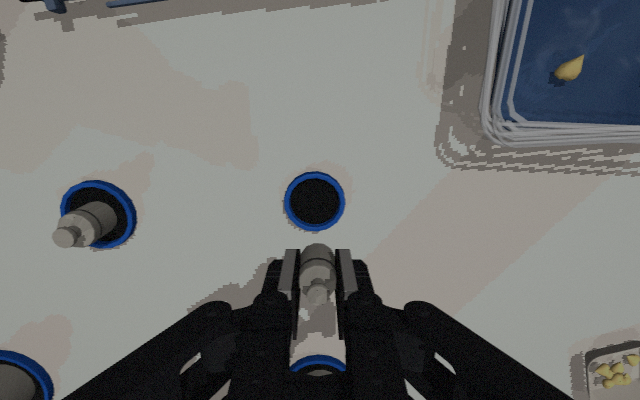

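holder_50 is at pixel (315,201), which puts it at (0.6199, -0.1495), so I shift (+2, +2) mm and lower. The earlier weights also look right, with steel_100 upright in its ring.

>>> send_rows(
  rows="0 0 0 0.0027 -0.0027 0.0533 -1;0 0 0 0.0027 -0.0027 0.0907 -1;0 0 0 0.0027 -0.0027 0.1053 -1;0 0 0 0.0027 -0.0027 0.1107 -1;0 0 0 0.0027 -0.0027 0.1133 -1;0 0 0 0.0027 -0.0027 0.1153 -1;0 0 0 0.0027 -0.0027 0.1153 -1",
)

```text
time: 23.12
eef_pos: [0.6212, -0.1495, 0.0355]
tcp_rot: [1.0, 0.0, 0.001, 0.001]
contact_force: [-0.7, -0.2, 4.2]
opening: 0.192
finger_force: 29.9
```

Scaled: -95 mm is -0.1267, -40 mm is -0.0533.

>>> send_rows(
  rows="0 0 0 0 0 0 -0.5;0 0 0 0 0 0 -0.3;0 0 0 0 0 0 -0.1;0 0 0 0 0 0 -0.1;0 0 0 0 0 -0.0533 0;0 0 0 0 0 -0.1267 0;0 0 0 0 0 -0.1267 0;0 0 0 0 0 -0.1267 0",
)

```text
time: 24.12
eef_pos: [0.62, -0.1489, 0.1286]
tcp_rot: [1.0, 0.0, -0.0, -0.0]
contact_force: [0.1, -0.2, -0.0]
opening: 0.506
finger_force: 0.0
```

Run:
```python
from h import *
p=ctrl.read_camera("wrist"); s=ctrl.get_state(); print(s["eef_pos"],s["opening"],s["time"],s["contact_force"]); blue(p)
t=ctrl.read_camera("scene")
a=np.zeros((600,800,3),np.uint8); a[:400,:640]=p["color"]; a[400:]=cv2.resize(t["color"][130:310,150:470],(800,450))[:200] if 0 else 0
c=cv2.resize(t["color"][140:310,170:430],None,fx=1.17,fy=1.17); a[400:400+c.shape[0],:c.shape[1]]=c[:200]
cv2.imwrite("pics/w12.png",a[:,:,::-1])
```

```text
[ 0.61929327 -0.14867888  0.12729945] 0.49919075579689276 24.175 [ 0.28137231  0.0174122  -0.09519079]
blue (290, 349, 64, 23) 456.1 -153.1 d 57.8 ell [array([ 454.2, -152.8]), array([45.5, 52.7])]
blue (0, 345, 63, 52) 453.3 117.2 d 67.5 ell [array([453.5, 115.1]), array([48.4, 60.5])]
blue (73, 179, 73, 67) 609.8 11.2 d 56.2 ell [array([609.4,  11.9]), array([49.2, 53.2])]
blue (289, 171, 59, 58) 619.8 -149.9 d 46.5 ell [array([ 619.7, -149.7]), array([44. , 45.8])]
blue (510, 0, 130, 127) 715.0 -331.0 d 121.4 ell [array([ 713.7, -326. ]), array([ 83.5, 103. ])]
blue (499, 0, 26, 124) 716.0 -282.3 d 77.0 ell [array([ 712.4, -281.6]), array([10.5, 81.4])]
```

View pics/w12.png

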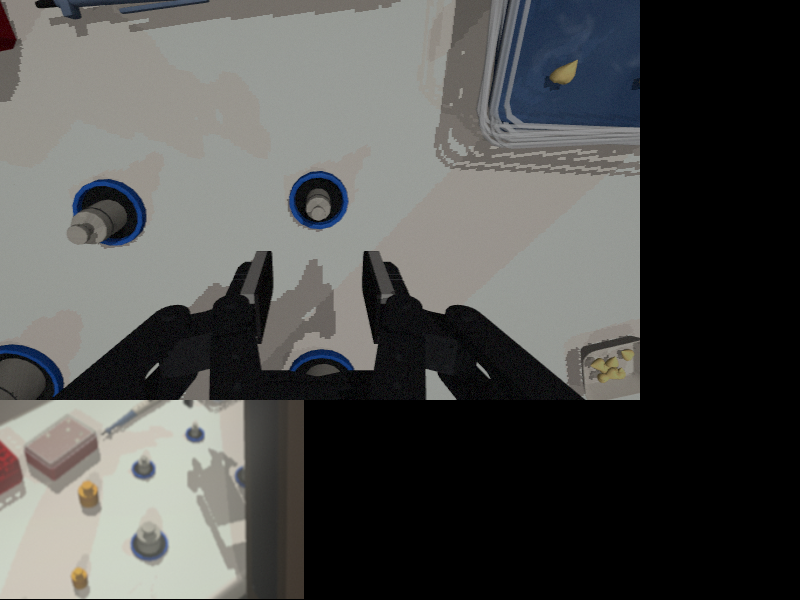

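All four steel weights stand upright in their own rings (steel_50's knob is at (318,210)) and both brass weights are standing. The gripper is clear, so I'm handing in.

```bash
python3 -c "
from plant import ctrl
print(ctrl.sign_off())"
```

```text
the job is handed in; nothing more can be done
None
```

The four steel weights were set down largest to smallest, each upright in its own holder; both brass weights were left standing, and the job was handed in after about 24 s (the hand-in call returned no verdict).

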